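Drive the coupling pin out into the catch pan

ROBOT

A 6-joint arm with a two-finger parallel gripper is mounted at the origin on the work surface. World frame = base frame: x ahead of the robot, y to its left, z up, the work surface at z = 0. Lengths are in mm, angles in rad, forces in N, time in s.
With the tool pointing down it reaches from about 250 to 775 mm from the base axis. Payload 4 kg.
Tool frame: the origin (TCP) lies on the centre line of the jaws, within the pads' length; the fingertips stand 8 mm ahead of it and the grasp point (between the pads) lies 11 mm behind it; z points along the fingers, y is the direction in which the jaws open and shut (so a half turn about z gives the same grasp; the last joint's range is limited). The gripper opens to 85 mm and grips with 20 to 120 N. Pads are 22 mm wide; open, the fingers measure 114 mm over their backs; the gripper's body (76 mm by 85 mm) begins 54 mm behind the grasp point. The pads swing forward as they close: fully open they stand 13 mm farther back than shut.
Start: joints at [1.209, 0.087, 1.371, -0, 1.684, -0.103], TCP at [140.765, 531.7, 215.241] pointing down, gripper open.
Joint ranges: [-3.1, 3.1], [-0.76, 2.03], [0.27, 2.55], [-1.08, 4.22], [0.17, 2.65], [-2.57, 2.57]. Speed limits (rad/s): [2.79, 2.79, 3.14, 3.14, 3.14, 3.14].

INTERFACE

Orientations are given as a unit quaternion [w, x, y, z].
In Python, from workcell import r, optics gives the robot as it stands.
- The arm moves only by the tool jog_arm, never from a script. Its argument "targets" is a list of rows, each a list of 5 numbers: the shift along the world's x, y, z in cm, then the turn about the world's z in rad, then the finger opening in cm, from 0 to 8.54. A call has 1 to 10 rows; each row is the pose to reach, as a shift and turn from the pose commanded when the call began; what a row does not reach only later rows make up. A row lasts 1/10 s, in which the tool goes at most 50 mm and 8.59 degrees, less where a joint would pass 70% of its speed; a pose out of reach is approached as far as the arm can. A call with a gripper value outside its range is refused whole. The fingers move at their own pace and stop on an object; "squeeze" is the grip in N (left out, the last holds). Time passes only in rows, so rows that repeat a pose let the fingers close. It gives the time, the measured TCP pose, the force and the opening at its end, in the units of the state.
- r.read_state(): the state, without advancing time (a new reading comes with each control period).
- optics.camera(name): name is "scene" or "top"; returns (picture, depth): 420x560x3 uint8, red, green, blue; 420x560 float32, mm along the optical axis (not along the pixel's ray), 0 where there is no reading.
- optics.calibration(name): a dict with "fx", "fy", "cx", "cy" (pixels), "distortion" ([k1, k2, p1, p2, k3] as OpenCV has them; the pictures are not rectified), "position" and "orientation" of the camera in the world. Camera axes: x right, y down, z forward; pixel columns grow to the right and rows downward; lengths in mm; the calibration is good to about 2 mm. A picture is of the moment at which its call begins. calibration takes no time and is no camera call.
- r.job_done(): hands the job in, once; it reports no verdict.
The state is a dict: "time_s": time; "joint_pos": joint angles; "qvel": joint speeds; "effort": joint torques, N m; "ee_pos": TCP position; "tool_rot": TCP orientation; "force": force on the tool from outside, world axes, zero at the start; "ft_torque": the same for the moment, N m; "gripper_width": finger opening in mm.
Only numpy, scipy, OpenCV 4.12 (cv2) and the standard library are available. Lean on these libraries where they do the work, as an engineer would, in place of code of your own. Each camera call takes 0.05 s, during which the arm holds its last target.

TASK

Slide or set the catch pan on the table under the aluminium hub so that it is centred below the orange pin, then take the green-handled punch from the rack and push the pin down with its tip, never with the fingers, until the pin drops out into the pan. Stand the punch back upright in its own place in the rack, leave the pan standing level with the pin in it, and leave the black-handled tamper alone.

Things in the scene. Friction and masses are not known exactly. Their poses are not given: they have to be found in the camera images.
- pin_center (a point): Orange plastic cylinder, 30 mm diameter, 55 mm long, upright; this point is its centre, z along its axis. It starts in the hub's hole, top 12 mm above the hub, bottom 13 mm below it, gripped by light sprung pads in the hole's upper part: about 4 to 10 N push it down, and once its top is about 12 mm below the hub's top it falls free (24 mm of travel; 35 mm to be sure).
- hub_hole (a point): Centre of the vertical through-hole (33 mm wide) at the top of a fixed 90 mm square, 30 mm thick aluminium hub; top 115 mm, underside 85 mm above the table. Along this point's +y (robot's left) a green arm, 50 mm wide, level with the hub, runs to a column 145 mm away, its base plate starting 105 mm away; under the hub the other three sides are open.
- pan_center (a point): Round open steel pan, 108 mm outside, 100 mm inside diameter, 35 mm high, floor 4 mm, loose on the table, 0.25 kg; this point is on its axis half-way up. A straight blue handle points along the pan's -x: a bar 80 mm long, 18 mm wide (along y), 20 mm high, its centre 120 mm from the pan's axis and 28 mm above the table. It starts roughly towards the robot.
- punch_grip (a point): Steel punch, green round handle, 0.2 kg, upright, tip down in the rack. This point is the middle of the handle (24 mm diameter, from 30 mm below to 28 mm above it), 116 mm above the table, z up. A 50 mm flange 30 to 36 mm below it rests on the rack; under it the shank tapers from 26 mm to 12 mm (61 mm below the point), then to a flat 10 mm tip 96 mm below the point.
- tamper_grip (a point): Black-handled tamper in the rack's other place: handle, flange and height like the punch's, but a broad 30 mm foot; not to be used. This point is the middle of its handle. The white rack is fixed, 190 x 70 mm, top 80 mm above the table, long side and its two 37 mm holes (110 mm apart) along the tools' starting x axis.
There are look-alikes about, which are no part of the job. Leave any purple or turquoise look-alike of the part that bears pan_center alone.

How it is judged:
By the outcome, as a careful person would: the job done as asked, in the order asked, and still so for the second after the job is handed in, with the robot touching nothing.
It also fails if it takes over 72 s, if anything falls off the work surface, if the arm or the gripper's body presses on something with over 40 N, if the wrist force passes 120 N, or if a joint passes its speed limit or range.

## Working session

There is one attempt and no reset: what is moved stays moved. The work goes in short steps, Python scripts to look and compute and a tool call to move; the robot and the scene stay as the last step left them, time stands still between calls to the robot, and variables do not carry over. Pictures are saved under pics/ and viewed, and the job is handed in when it is done.

Besides the shell and the picture viewer there is one more tool, called after ">>>" as a command line: name --pt "numbers of a row" for each row, then --argument value for the rest. jog_arm: Moves the arm, as the interface text tells. Its arguments: {"type":"object","properties":{"targets":{"type":"array"},"squeeze":{"type":"number"}},"required":["targets"]}

```bash
ls; mkdir -p pics
cat > h.py <<'E'
import numpy as np,cv2
from workcell import r, optics
from scipy.spatial.transform import Rotation as R
def cal(n):
    c=optics.calibration(n); K=np.array([[c['fx'],0,c['cx']],[0,c['fy'],c['cy']],[0,0,1]]);q=c['orientation']
    return K,np.array(c['distortion'],float),np.array(c['position'],float),R.from_quat([q[1],q[2],q[3],q[0]]).as_matrix()
def ray(n,u,v):
    K,d,p,M=cal(n); x=cv2.undistortPoints(np.array([[[u,v]]],float),K,d)[0,0]
    return p,M@np.array([x[0],x[1],1])
def atz(n,u,v,z):
    p,w=ray(n,u,v); return p+w*(z-p[2])/w[2]
def cloud(n,D):
    K,d,p,M=cal(n); h,w=D.shape; g=np.stack(np.meshgrid(np.arange(w),np.arange(h)),-1).reshape(-1,1,2).astype(float)
    x=cv2.undistortPoints(g,K,d)[:,0]; c=np.c_[x,np.ones(len(x))]*D.reshape(-1,1)
    return (c@M.T+p).reshape(h,w,3)
def snap(tag):
    o={}
    for n in('scene','top'):
        a,D=optics.camera(n); cv2.imwrite(f'pics/{tag}_{n}.png',a[:,:,::-1]); np.save(f'{tag}_{n}.npy',D); np.save(f'{tag}_{n}_rgb.npy',a)
def proj(n,P):
    K,d,p,M=cal(n); rv=cv2.Rodrigues(M.T)[0]; return cv2.projectPoints(np.array(P,float).reshape(-1,1,3),rv,-M.T@p,K,d)[0][:,0]
def crop(tag,n,u0,v0,u1,v1,s,out):
    a=np.load(f'{tag}_{n}_rgb.npy')[v0:v1,u0:u1,::-1]; cv2.imwrite('pics/'+out,cv2.resize(a,None,fx=s,fy=s,interpolation=cv2.INTER_CUBIC))
E
python3 - <<'E'
from h import *
snap('a'); print(r.read_state()); print(optics.calibration('top'),optics.calibration('scene'))
E
```

```text
pics
{'time_s': 0.1, 'joint_pos': array([ 1.20893263e+00,  8.78969367e-02,  1.37213272e+00, -2.84771433e-05,
        1.68360837e+00, -1.03095592e-01]), 'qvel': array([ 1.50725119e-04, -3.54693414e-03, -2.81475147e-03,  1.05290582e-03,
       -1.79887906e-05,  1.23362269e-03]), 'effort': array([ 2.18407513e-03, -3.53013575e+01, -3.14218819e+01, -1.11867153e-04,
        7.95519445e-03,  5.35165981e-06]), 'ee_pos': array([140.5757538 , 531.22246321, 214.13254006]), 'tool_rot': array([-2.21849071e-04,  1.29024876e-01,  9.91640830e-01, -9.98434998e-04]), 'force': array([-0.61103578, -0.29105367,  0.26757018]), 'ft_torque': array([-0.01792923, -0.08368605,  0.00549191]), 'gripper_width': 85.24070098409899}
{'fx': 437.8631994282466, 'fy': 437.8631994282466, 'cx': 268.38475238981783, 'cy': 217.99543954873752, 'distortion': array([-0.02569827,  0.        ,  0.        ,  0.        ,  0.        ]), 'position': array([ 392.28754656,  -83.18128255, 1165.29544182]), 'orientation': array([ 0.01037076, -0.7064562 ,  0.7068508 , -0.03426412])} {'fx': 404.6417778875722, 'fy': 404.6417778875722, 'cx': 285.37736825287874, 'cy': 214.41973080569562, 'distortion': array([-0.09915301,  0.        ,  0.        ,  0.        ,  0.        ]), 'position': array([868.00875652, 336.9677771 , 716.73192449]), 'orientation': array([-0.13740017,  0.32459128,  0.8687115 , -0.34799715])}
```

View pics/a_scene.png

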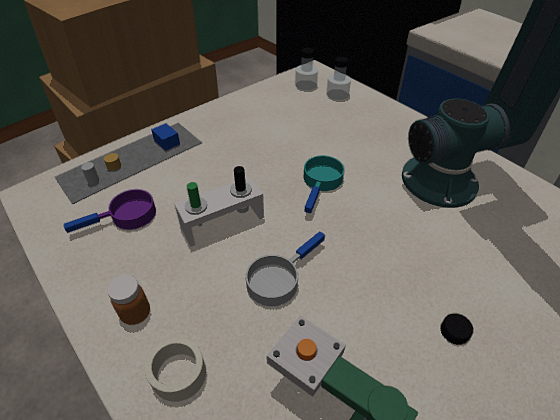

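View pics/a_top.png

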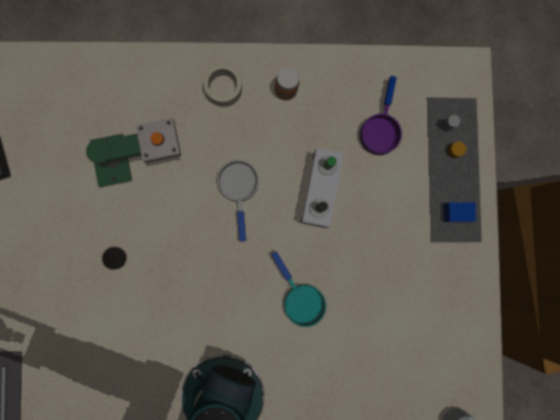

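Candidates for the pan in the top view are the grey pan with a blue handle (237,181), the purple pan (380,134), the turquoise pan (304,304) and a grey ring without a handle (222,86). I choose the grey pan. For the punch they are the green handle (330,161) and the black tamper (321,207), and I choose green. For the pin they are the orange cylinder in the hub (157,138) and an orange cylinder on the mat (458,149), and I choose the one in the hub. Next is a close crop to check these.

Run:
```python
from h import *
crop('a','top',80,90,360,260,2.8,'c_top.png'); crop('a','scene',160,150,400,400,2.4,'c_sc.png')
D=np.load('a_top.npy');C=cloud('top',D);a=np.load('a_top_rgb.npy').astype(int);h=cv2.cvtColor(a.astype(np.uint8),cv2.COLOR_RGB2HSV)
def cen(m):
    P=C[m]; return m.sum(),np.round(np.median(P,0),1),np.round(P.mean(0),1)
V,U=np.mgrid[:420,:560]
for nm,lo,hi,b in[('pin',5,20,(140,120,175,155)),('green',45,85,(318,150,345,175)),('handle',105,125,(225,200,255,250))]:
    m=(h[...,0]>=lo)&(h[...,0]<=hi)&(h[...,1]>120)&(h[...,2]>60)&(U>b[0])&(U<b[2])&(V>b[1])&(V<b[3])
    print(nm,cen(m),U[m].mean(),V[m].mean())
def reg(b,zl,zh):
    m=(C[...,2]>zl)&(C[...,2]<zh)&(U>b[0])&(U<b[2])&(V>b[1])&(V<b[3]); return m
for nm,b,zl,zh in[('rim',(205,150,270,200),25,45),('hub',(135,112,188,170),107,121),('rack',(295,140,350,235),72,82),('bhandle',(225,205,255,250),30,50)]:
    m=reg(b,zl,zh);P=C[m]
    print(nm,m.sum(),P.min(0),P.max(0),cv2.minAreaRect(P[:,:2].astype(np.float32)),np.median(P[:,2]))
    if nm=='rim': print(cv2.minEnclosingCircle(P[:,:2].astype(np.float32)))
```

```text
pin (np.int64(126), array([649.5, 148.3, 126.3]), array([645.1, 145.4, 142.6])) 156.53174603174602 138.14285714285714
green (np.int64(45), array([ 592.2, -266.4,  143.4]), array([ 592. , -266.2,  143.5])) 330.8 161.2
handle (np.int64(145), array([442.8, -50.8,  38. ]), array([442.9, -51.5,  53.6])) 241.0758620689655 225.57241379310344
rim 221 [512.7024885  -94.64794623  25.0234684 ] [615.59785041  11.78909077  39.90546864] ((564.1941528320312, -41.4343376159668), (102.85308074951172, 106.47470092773438), 0.1938774734735489) 34.21163122753296
((562.2461547851562, -41.47942352294922), 53.93332290649414)
hub 1347 [596.60225218  96.74201026 107.21283767] [703.09954653 202.94793569 120.99571167] ((648.433837890625, 156.33929443359375), (92.08737182617188, 103.49968719482422), 12.053743362426758) 114.68751990504211
rack 1328 [ 441.14914097 -309.45523239   72.6770923 ] [ 637.84968309 -206.41533829   81.99937474] ((539.8654174804688, -257.4839172363281), (71.01765441894531, 188.38812255859375), 78.3037109375) 79.31619900757244
bhandle 227 [406.89136501 -61.21268147  30.27119227] [495.22809239 -40.33972426  45.05005911] ((450.99853515625, -51.20037078857422), (89.54420471191406, 17.815841674804688), 4.64961051940918) 37.21968935686732
```

View pics/c_top.png

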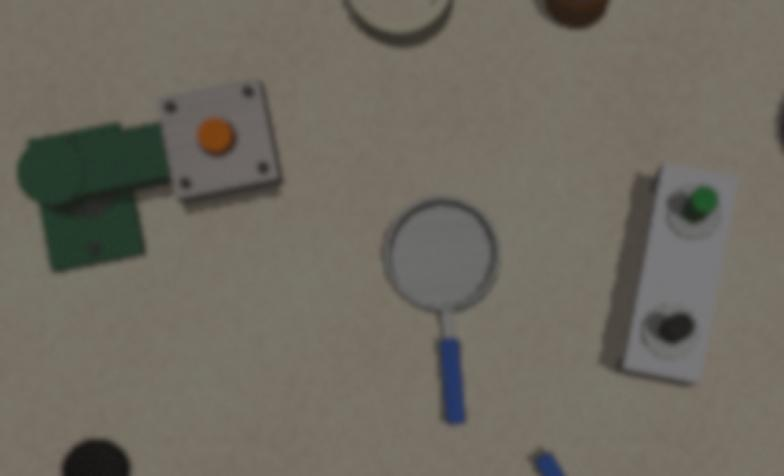

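View pics/c_sc.png

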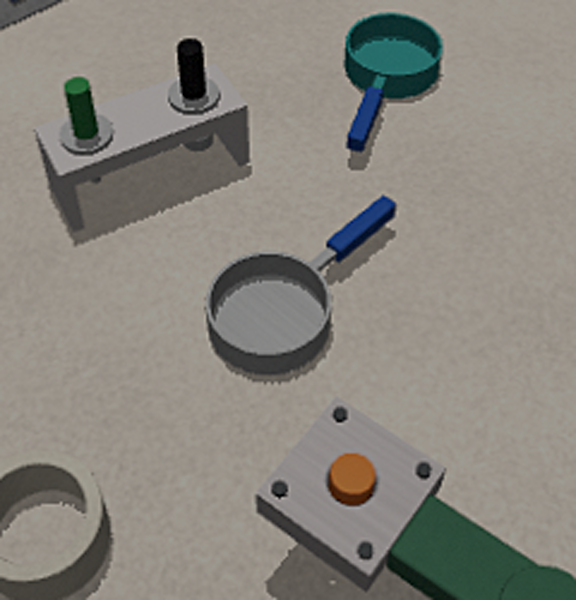

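The crops confirm the choices: the grey pan's rim is centred near (237,181) with a plain blue handle at (241,225). The orange pin in the hub is at (157,138), and the green punch in the far rack hole is at (330,161). Now I'll refine the positions using both cameras.

```bash
cat > meas.py <<'E'
from h import *
from scipy.optimize import least_squares
V,U=np.mgrid[:420,:560]
def colmask(tag,n,lo,hi,b,s=110,v=50):
    h=cv2.cvtColor(np.load(f'{tag}_{n}_rgb.npy'),cv2.COLOR_RGB2HSV)
    return (h[...,0]>=lo)&(h[...,0]<=hi)&(h[...,1]>s)&(h[...,2]>v)&(U>b[0])&(U<b[2])&(V>b[1])&(V<b[3])
E
python3 - <<'E'
from meas import *
bx={'pin':{'top':(140,120,175,155),'scene':(285,330,330,368)},'green':{'top':(318,150,345,175),'scene':(180,175,210,215)},'bh':{'top':(225,200,255,250),'scene':(288,228,330,265)}}
cl={'pin':(5,20),'green':(45,85),'bh':(105,125)}
zt={'pin':(123,131),'green':(139,149),'bh':(33,43)}
for k in bx:
    for n in('top','scene'):
        m=colmask('a',n,*cl[k],bx[k][n]);C=cloud(n,np.load(f'a_{n}.npy'));m2=m&(C[...,2]>zt[k][0])&(C[...,2]<zt[k][1])
        P=C[m2];
        print(k,n,m.sum(),m2.sum(),'mean',P.mean(0).round(1),'mid',((P.min(0)+P.max(0))/2).round(1),(P.max(0)-P.min(0)).round(0))
        if k=='bh': print(cv2.minAreaRect(P[:,:2].astype(np.float32)))
# scene cloud: pan rim, hub
C=cloud('scene',np.load('a_scene.npy'))
for nm,b,zl,zh in[('rim',(240,245,302,310),30,42),('hub',(262,312,350,394),111,119),('rack',(170,180,270,250),76,84)]:
    m=(C[...,2]>zl)&(C[...,2]<zh)&(U>b[0])&(U<b[2])&(V>b[1])&(V<b[3]);P=C[m]
    print(nm,m.sum(),cv2.minAreaRect(P[:,:2].astype(np.float32)),cv2.minEnclosingCircle(P[:,:2].astype(np.float32)))
E
```

```text
pin top 131 113 mean [649.1 149.5 126.6] mid [649.9 149.1 127. ] [29. 27.  7.]
pin scene 336 262 mean [651.6 151.8 127. ] mid [651.1 151.1 126.6] [28. 29.  7.]
green top 51 50 mean [ 591.8 -266.   143.5] mid [ 591.4 -265.6  142.9] [17. 17.  8.]
green scene 57 56 mean [ 593.3 -265.8  144.2] mid [ 593.6 -266.1  143.8] [20. 20.  4.]
bh top 154 149 mean [442.8 -51.1  37.9] mid [443.  -50.8  38. ] [72. 16. 10.]
((443.0280456542969, -50.999732971191406), (72.79390716552734, 13.913926124572754), 4.502320766448975)
bh scene 220 212 mean [445.6 -49.   37.8] mid [443.7 -49.7  37.4] [79. 22.  7.]
((443.60845947265625, -49.452171325683594), (78.88021850585938, 17.71231460571289), 5.359826564788818)
rim 448 ((550.4909057617188, -33.90302276611328), (108.10142517089844, 135.61033630371094), 66.04966735839844) ((541.4857788085938, -41.58895492553711), 76.2350082397461)
hub 3409 ((646.1707763671875, 172.48660278320312), (91.52345275878906, 135.2798309326172), 11.616307258605957) ((648.2848510742188, 166.79293823242188), 75.46448516845703)
rack 1274 ((538.3926391601562, -255.28836059570312), (74.12631225585938, 190.16452026367188), 78.88065338134766) ((539.4324340820312, -255.61106872558594), 100.0758056640625)
```

Run:
```python
from h import *
crop('a','top',135,105,195,170,10,'hub_top.png'); crop('a','scene',255,310,355,400,7,'hub_sc.png')
```

```text
(no output)
```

View pics/hub_top.png

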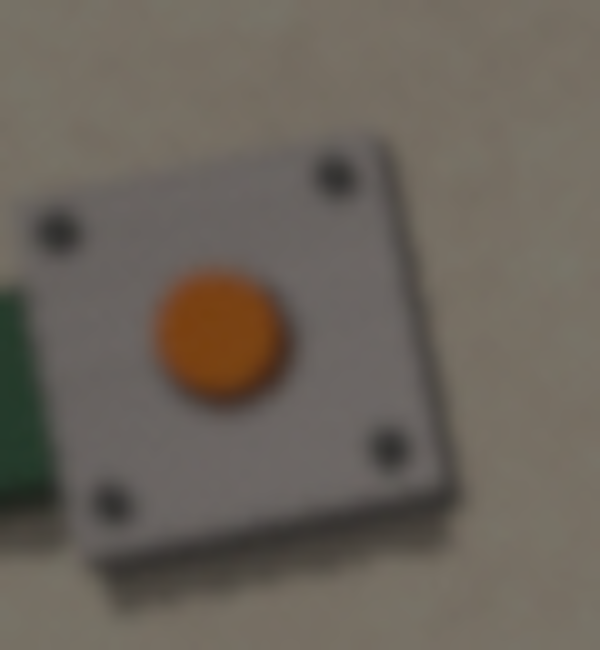

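View pics/hub_sc.png

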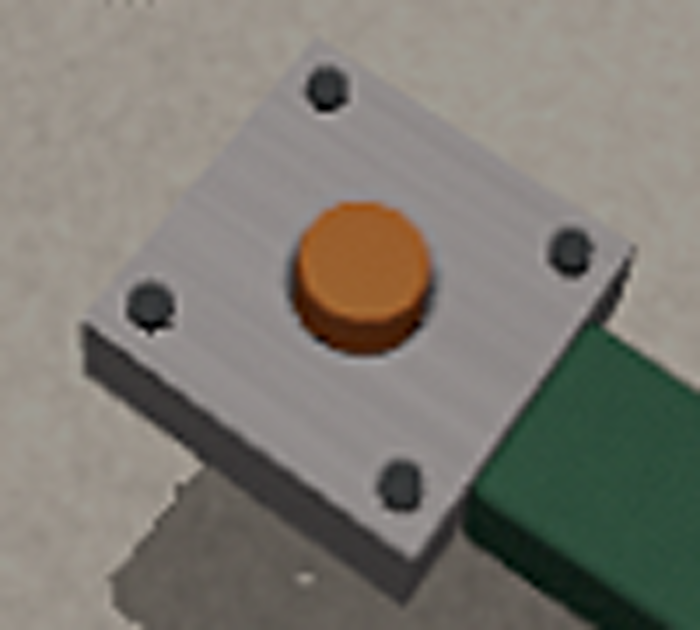

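Run:
```python
from h import *
print(atz('top',156.95,138.6,116),atz('scene',306.3,349.9,116))
# pan rim ellipse fit top: contours by depth
C=cloud('top',np.load('a_top.npy'));V,U=np.mgrid[:420,:560]
for n,b in(('top',(205,150,270,203)),('scene',(240,245,302,310))):
    C=cloud(n,np.load(f'a_{n}.npy'))
    m=(C[...,2]>31)&(C[...,2]<39)&(U>b[0])&(U<b[2])&(V>b[1])&(V<b[3]);P=C[m][:,:2]
    d=np.hypot(*(P-[562.5,-40.5]).T);P=P[(d<58)&(d>46)]
    A=np.c_[2*P,np.ones(len(P))];s=np.linalg.lstsq(A,(P**2).sum(1),rcond=None)[0];print(n,len(P),s[:2],np.sqrt(s[2]+s[0]**2+s[1]**2))
```

```text
[650.66992182 150.2942477  116.        ] [650.66496531 150.91788104 116.        ]
top 198 [562.37036198 -41.41842372] 51.43259775837905
scene 347 [563.29962498 -39.6846897 ] 51.91419356990252
```

>>> jog_arm --pt "3 -5.5 0 0.05 8" --pt "5 -9.5 0 0.1 6" --pt "7 -13.5 0 0.15 5" --pt "9 -17.5 0 0.2 5" --pt "11 -21.5 0 0.25 5" --pt "13 -25.5 0 0.3 5" --pt "15 -29.5 0 0.34 5" --pt "17 -33.5 0 0.34 5" --pt "19 -37 0 0.34 5" --pt "21 -40.5 0 0.34 5"

```text
time_s: 1.1
ee_pos: [351.0, 125.0, 215.0]
tool_rot: [0.0, -0.04, 0.999, 0.0]
force: [0.9, -0.1, -0.2]
gripper_width: 50.0
```

>>> jog_arm --pt "2 -4 -2 0 5" --pt "4 -8 -4 0 5" --pt "6.5 -12.5 -6 0 5" --pt "9.3 -17.7 -8 0 5" --pt "9.3 -17.7 -10 0 5" --pt "9.3 -17.7 -10 0 5" --pt "9.3 -17.7 -10 0 5"

```text
time_s: 1.8
ee_pos: [442.9, -50.0, 114.5]
tool_rot: [-0.001, -0.04, 0.999, 0.001]
force: [0.6, -0.8, 1.0]
gripper_width: 50.3
```

>>> jog_arm --pt "0 0 -3 0 5" --pt "0 0 -6 0 5" --pt "0 0 -8 0 5" --pt "0 0 -9.6 0 5" --pt "0 0 -9.6 0 5"

```text
time_s: 2.3
ee_pos: [442.3, -48.6, 18.4]
tool_rot: [-0.001, -0.042, 0.999, 0.001]
force: [-0.6, 0.6, -0.1]
gripper_width: 49.7
```

>>> jog_arm --pt "0 0 0 0 1.2" --pt "0 0 0 0 1.2" --pt "0 0 0 0 1.2" --pt "0 0 0 0 1.2" --pt "0 0 0 0 1.2" --pt "0 0 0 0 1.2" --pt "0 0 0 0 1.2" --pt "0 0 0 0 1.2" --squeeze 40

```text
time_s: 3.1
ee_pos: [443.9, -50.4, 19.3]
tool_rot: [0.0, -0.041, 0.999, 0.0]
force: [0.2, 0.2, -0.4]
gripper_width: 13.5
```

Run:
```python
from h import *
snap('b'); s=r.read_state(); print(s['time_s'],s['ee_pos'],s['force'],s['gripper_width'])
crop('b','scene',200,180,400,330,4,'b_sc.png')
```

```text
3.2 [443.89055538 -50.36011281  19.24877435] [0.69929253 0.61880687 1.62098565] 13.766796316083369
```

View pics/b_sc.png

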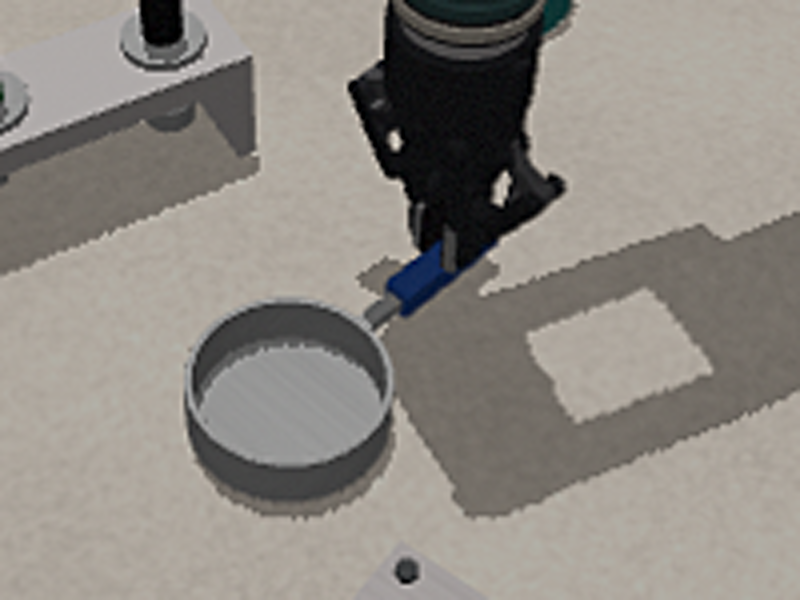

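The gripper closed on the blue handle (crop 440,270) and the pan has not moved. I'll slide it a little, then check that it follows.

>>> jog_arm --pt "0.5 1 0 0 1.2" --pt "1 2 0 0 1.2" --pt "1.5 3 0 0 1.2" --pt "2 4.2 0 0 1.2" --pt "2 4.2 0 0 1.2" --pt "2 4.2 0 0 1.2"

```text
time_s: 3.8
ee_pos: [464.5, -7.3, 19.3]
tool_rot: [0.001, -0.041, 0.999, 0.0]
force: [1.6, -0.4, 0.4]
gripper_width: 13.8
```

```bash
cat > pan.py <<'E'
from h import *
import sys
def fit(tag,g):
    V,U=np.mgrid[:420,:560]
    for n in('top','scene'):
        C=cloud(n,np.load(f'{tag}_{n}.npy'));c=np.array(g,float)
        m=(C[...,2]>30)&(C[...,2]<40)
        for k in range(4):
            d=np.hypot(C[...,0]-c[0],C[...,1]-c[1]);P=C[m&(d<57)&(d>46)][:,:2]
            if len(P)<20: print('few',n,len(P));break
            A=np.c_[2*P,np.ones(len(P))];s=np.linalg.lstsq(A,(P**2).sum(1),rcond=None)[0];c=s[:2]
        print(n,len(P),c,np.sqrt(s[2]+c@c), np.median(C[m&(d<57)&(d>46)][:,2]))
E
python3 - <<'E'
from pan import *
snap('c'); s=r.read_state(); print(s['time_s'],s['ee_pos'],s['force'],s['gripper_width'])
fit('c',(583,1.5))
crop('c','scene',200,180,400,330,4,'c2_sc.png')
E
```

```text
3.9 [464.09225225  -7.81105444  19.22727295] [ 1.97364635  0.26577871 -0.21284368] 13.602218808097776
top 152 [580.98913672   1.50164256] 51.62813801574147 36.15358948262997
scene 456 [582.93231481   3.51977539] 51.621439173005854 35.49704246552011
```

View pics/c2_sc.png

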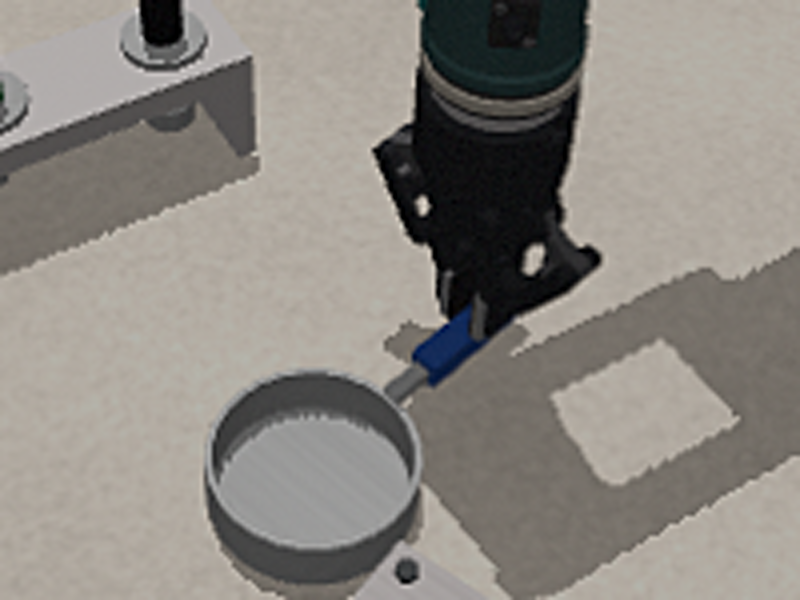

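The pan follows rigidly. Slide the rest of the way.

>>> jog_arm --pt "0.8 1.8 0 0 1.2" --pt "1.6 3.6 0 0 1.2" --pt "2.4 5.4 0 0 1.2" --pt "3.2 7.2 0 0 1.2" --pt "4 9 0 0 1.2" --pt "4.8 10.8 0 0 1.2" --pt "5.6 12.5 0 0 1.2" --pt "6.3 14 0 0 1.2" --pt "6.8 14.9 0 0 1.2" --pt "6.8 14.9 0 0 1.2"

```text
time_s: 4.9
ee_pos: [532.5, 141.5, 19.3]
tool_rot: [0.001, -0.041, 0.999, 0.0]
force: [1.2, -0.5, 0.7]
gripper_width: 13.7
```

Run:
```python
from pan import *
snap('d'); s=r.read_state(); print(s['time_s'],s['ee_pos'],s['tool_rot'],s['force'],s['gripper_width'])
fit('d',(650.7,150.5))
crop('d','scene',200,220,400,370,4,'d_sc.png');crop('d','top',100,90,260,210,5,'d_top.png')
```

```text
5.0 [532.31084251 140.77942254  19.28262807] [ 6.38683470e-04 -4.06992333e-02  9.99171206e-01  2.56043475e-04] [ 1.12175256 -0.87547836 -0.11058972] 13.337641221698957
top 80 [648.93824769 147.96158536] 51.183690228783334 35.277432744266775
scene 253 [652.17619943 150.36029596] 50.98066033264609 36.85602600396908
```

View pics/d_sc.png

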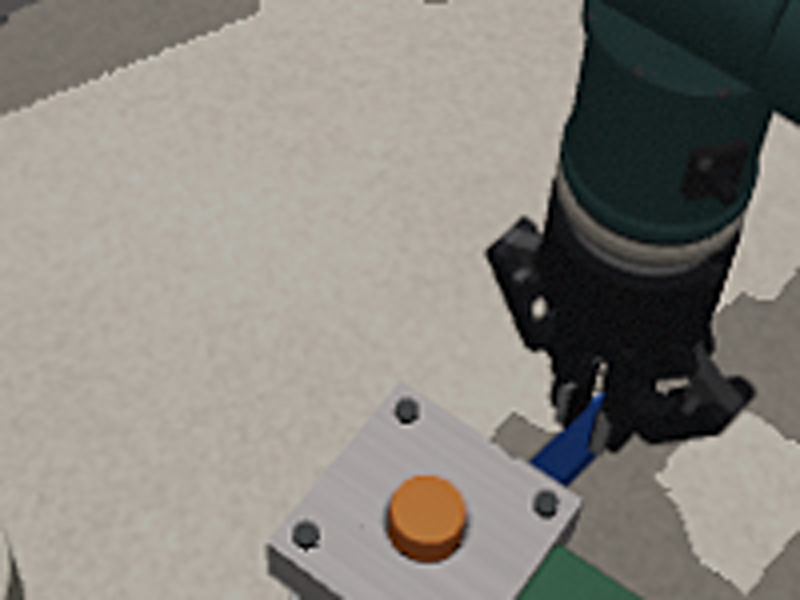

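View pics/d_top.png

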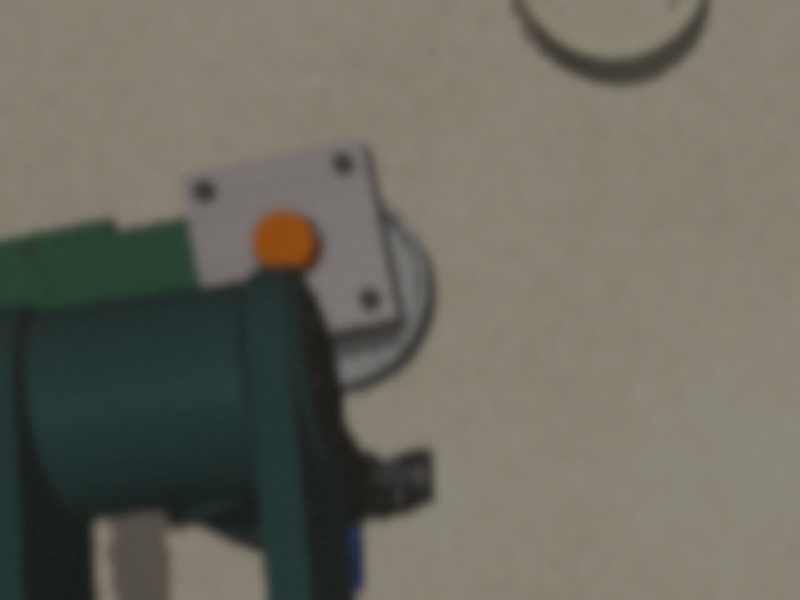

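The pan is visible beneath the hub, and its fit (~650.5,149) agrees with the hub (650.7,150.5) to within camera accuracy. Release and lift.

>>> jog_arm --pt "0 0 0 0 4" --pt "0 0 0 0 4" --pt "0 0 0 0 4" --pt "0 0 0 0 4" --pt "0 0 2 0 4" --pt "0 0 5 0 4" --pt "0 0 9 0 4" --pt "0 0 13 0 5" --pt "0 0 17 0 5" --pt "0 0 21 0 5"

```text
time_s: 6.0
ee_pos: [531.3, 140.6, 230.8]
tool_rot: [-0.0, -0.041, 0.999, 0.0]
force: [1.1, 0.3, 0.8]
gripper_width: 50.1
```

>>> jog_arm --pt "0.5 -4.5 0 -0.05 6" --pt "1 -9 0 -0.1 6" --pt "1.5 -13.5 0 -0.15 6" --pt "2 -18 0 -0.2 6" --pt "2.5 -22.5 0 -0.25 6" --pt "3 -26.5 0 -0.29 6" --pt "3 -26.5 0 -0.29 6" --pt "3 -26.5 0 -0.29 6"

```text
time_s: 6.8
ee_pos: [561.5, -125.1, 228.7]
tool_rot: [-0.001, 0.105, 0.994, 0.0]
force: [-0.2, 0.7, 0.4]
gripper_width: 60.6
```

Run:
```python
from pan import *
snap('e'); s=r.read_state(); print(s['time_s'],s['ee_pos'],s['tool_rot'],s['force'],s['gripper_width'])
fit('e',(650.7,150.5))
V,U=np.mgrid[:420,:560]
for n in('top','scene'):
    from meas import colmask
    C=cloud(n,np.load(f'e_{n}.npy'))
    m=(C[...,2]>32)&(C[...,2]<42)&(abs(C[...,0]-532)<48)&(abs(C[...,1]-140)<30)&colmask('e',n,105,125,(0,0,560,420))
    P=C[m];print(n,len(P),cv2.minAreaRect(P[:,:2].astype(np.float32)))
crop('e','scene',200,220,400,370,4,'e_sc.png');crop('e','top',100,90,260,210,5,'e_top.png')
```

```text
6.9 [ 561.6294993  -123.44069489  229.18668903] [-1.48476702e-04  1.03727431e-01  9.94605682e-01  3.67073031e-04] [ 0.06147706 -0.6508249   0.46158536] 60.16114720586568
top 101 [649.73016928 149.59299903] 51.874353629722826 34.06688852409411
scene 222 [652.45347086 151.00602295] 51.08786950814806 34.39663873828249
top 157 ((530.7197875976562, 138.52976989746094), (73.86870574951172, 14.707609176635742), 4.8638153076171875)
scene 321 ((530.1658935546875, 140.93003845214844), (73.12812042236328, 17.406612396240234), 5.385331630706787)
```

View pics/e_top.png

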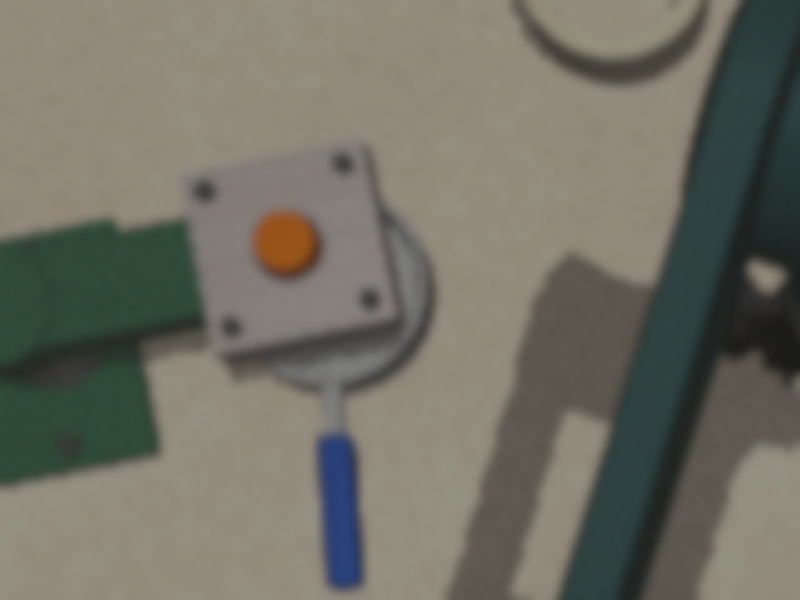

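The orange pin (crop 285,243) is over the pan, and the handle runs clear of the hub (crop 340,510). Pan centre from handle and rim is ≈ (650,150), about 1 mm off. Now the punch at (592.7,-266).

>>> jog_arm --pt "1 -4.5 0 0 6" --pt "2 -9 0 0 6" --pt "3.1 -13.5 0 0 6" --pt "3.1 -14.2 0 0 6" --pt "3.1 -14.2 0 0 6" --pt "3.1 -14.2 -3 0 6" --pt "3.1 -14.2 -5 0 6" --pt "3.1 -14.2 -5 0 6"

```text
time_s: 7.7
ee_pos: [591.3, -262.6, 175.6]
tool_rot: [-0.003, 0.103, 0.995, 0.002]
force: [-0.7, 0.4, -0.0]
gripper_width: 60.3
```

Run:
```python
from pan import *
snap('f'); s=r.read_state(); print(s['time_s'],s['ee_pos'],s['tool_rot'],s['gripper_width'])
crop('f','scene',140,130,300,250,5,'f_sc.png')
```

```text
7.8 [ 592.94889946 -264.27354266  179.8849289 ] [2.04499574e-05 1.03006598e-01 9.94680632e-01 2.82777029e-04] 59.849309326005724
```

View pics/f_sc.png

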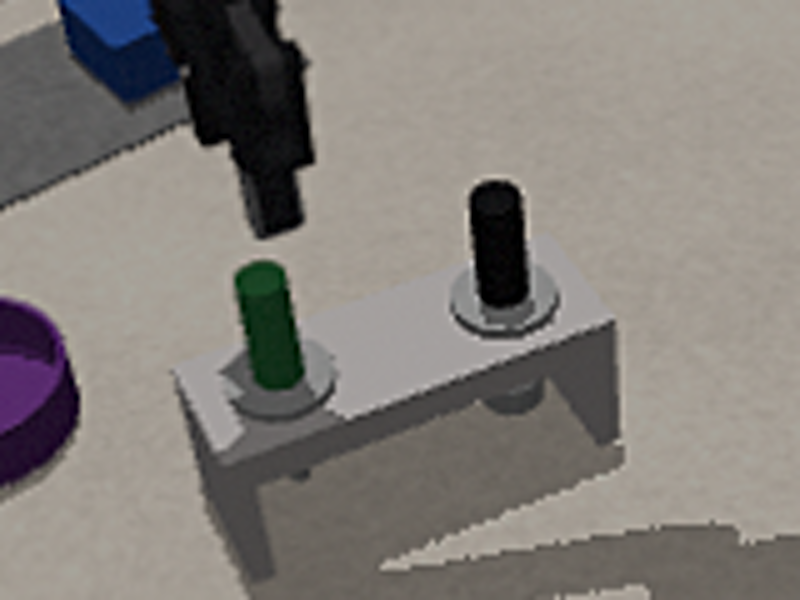

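The gripper is directly above the green handle (crop 265,275), and the tamper is clear.

>>> jog_arm --pt "0 0 -2 0 6" --pt "0 0 -4 0 6" --pt "0 0 -6 0 6" --pt "0 0 -7.3 0 6" --pt "0 0 -7.3 0 6" --pt "0 0 -7.3 0 6"

```text
time_s: 8.4
ee_pos: [593.4, -266.3, 107.7]
tool_rot: [0.001, 0.104, 0.995, -0.0]
force: [0.7, 0.5, 0.6]
gripper_width: 59.9
```

>>> jog_arm --pt "0 0 0 0 4" --pt "0 0 0 0 3" --pt "0 0 0 0 2.5" --pt "0 0 0 0 1.5" --pt "0 0 0 0 1.5" --pt "0 0 0 0 1.5" --pt "0 0 0 0 1.5" --pt "0 0 0 0 1.5" --squeeze 70

```text
time_s: 9.2
ee_pos: [593.2, -267.0, 107.5]
tool_rot: [0.001, 0.104, 0.995, -0.001]
force: [-0.4, -2.0, 5.3]
gripper_width: 22.1
```

Run:
```python
from pan import *
snap('g'); s=r.read_state(); print(s['time_s'],s['ee_pos'],s['tool_rot'],s['force'],s['gripper_width'])
crop('g','scene',140,130,300,250,5,'g_sc.png')
```

```text
9.3 [ 593.22867104 -267.02316459  107.51932871] [ 1.00895843e-03  1.04361444e-01  9.94538689e-01 -6.83334729e-04] [ 0.36346228 -1.3125879   6.60967716] 21.983155644151566
```

View pics/g_sc.png

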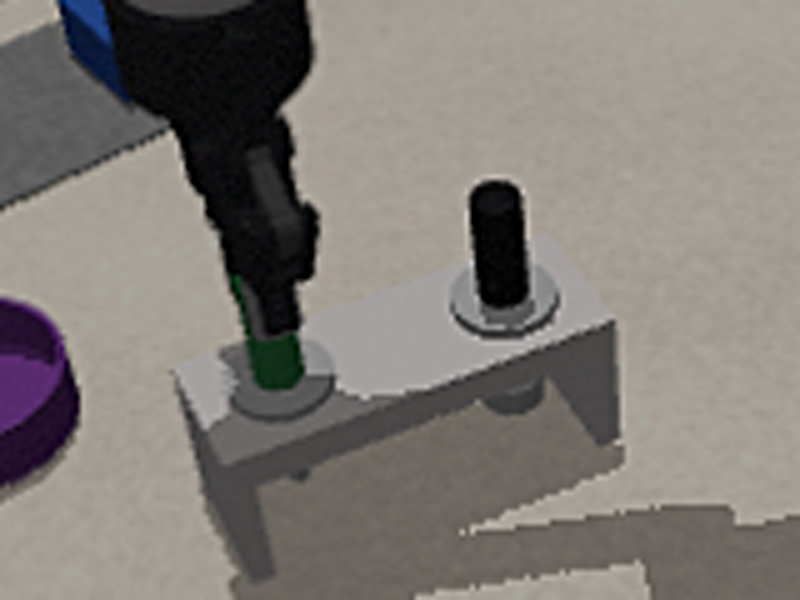

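>>> jog_arm --pt "0 0 1 0 1.5" --pt "0 0 2 0 1.5" --pt "0 0 4 0 1.5" --pt "0 0 6 0 1.5" --pt "0 0 8 0 1.5" --pt "0 0 10 0 1.5" --pt "0 0 12 0 1.5" --pt "0 0 14 0 1.5" --pt "0 0 15 0 1.5" --pt "0 0 15 0 1.5"

```text
time_s: 10.3
ee_pos: [593.4, -266.4, 258.3]
tool_rot: [0.002, 0.104, 0.995, -0.001]
force: [-0.5, 0.0, -2.1]
gripper_width: 21.6
```

>>> jog_arm --pt "0 2 0 0 1.5" --pt "0.4 5 0 0 1.5" --pt "1 9 0 0 1.5" --pt "1.6 13 0 0 1.5" --pt "2.3 17 0 0 1.5" --pt "3 21 0 0 1.5" --pt "3.6 24.5 0 0 1.5" --pt "4.2 27 0 0 1.5" --pt "4.2 28 0 0 1.5" --pt "4.2 28 0 0 1.5"

```text
time_s: 11.3
ee_pos: [633.9, 15.6, 254.8]
tool_rot: [-0.001, 0.103, 0.995, 0.0]
force: [0.6, -0.3, -1.8]
gripper_width: 21.5
```

Run:
```python
from pan import *
snap('i'); s=r.read_state(); print(s['time_s'],s['ee_pos'],s['tool_rot'],s['force'],s['gripper_width'])
crop('i','scene',200,180,400,330,4,'i_sc.png');crop('i','top',100,60,300,210,4,'i_top.png')
```

```text
11.4 [634.23162664  13.05572944 255.47249441] [-7.27250821e-04  1.04436573e-01  9.94531195e-01 -4.18625440e-04] [ 0.41552634 -0.05365472 -2.28909742] 21.634355935017663
```

View pics/i_scene.png

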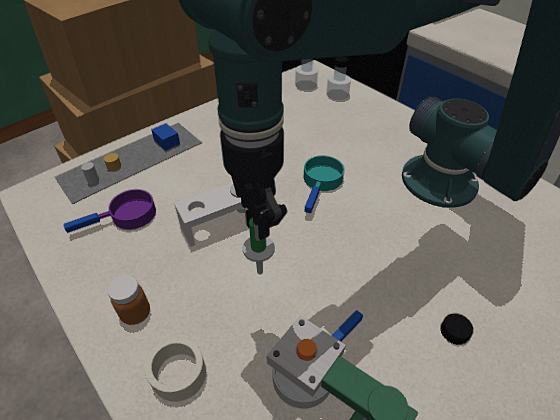

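View pics/i_sc.png

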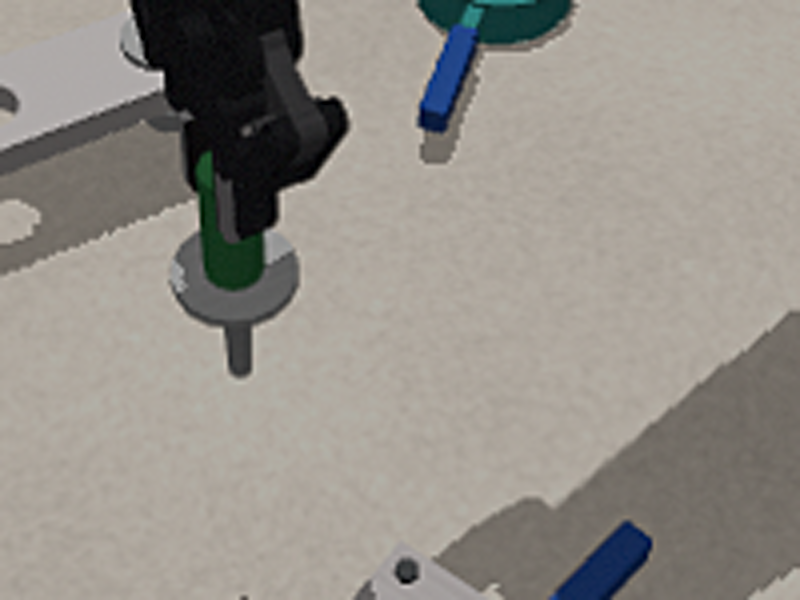

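Run:
```python
from h import *
print(proj('scene',[[634.3,13.4,170],[634.3,13.4,236-0],[634.3,13.4,230],[634.3,13.4,205]]))
C=cloud('scene',np.load('i_scene.npy'))
for v in range(262,275): print(v,[tuple(C[v,u].round(0)) for u in (257,260,263)])
m=(C[...,2]>225)&(C[...,2]<241);V,U=np.mgrid[:420,:560]
m&=(U>238)&(U<278)&(V>235)&(V<265);P=C[m];print(len(P),np.median(P[:,2]),cv2.minEnclosingCircle(P[:,:2].astype(np.float32)))
```

```text
[[258.35453496 270.45316648]
 [256.80046049 245.03396945]
 [256.95067676 247.50836676]
 [257.55671157 257.45311748]]
262 [(np.float64(639.0), np.float64(18.0), np.float64(201.0)), (np.float64(635.0), np.float64(21.0), np.float64(201.0)), (np.float64(540.0), np.float64(-98.0), np.float64(1.0))]
263 [(np.float64(639.0), np.float64(18.0), np.float64(199.0)), (np.float64(635.0), np.float64(20.0), np.float64(198.0)), (np.float64(541.0), np.float64(-96.0), np.float64(-0.0))]
264 [(np.float64(639.0), np.float64(18.0), np.float64(197.0)), (np.float64(636.0), np.float64(21.0), np.float64(197.0)), (np.float64(543.0), np.float64(-94.0), np.float64(-0.0))]
265 [(np.float64(639.0), np.float64(17.0), np.float64(192.0)), (np.float64(636.0), np.float64(21.0), np.float64(195.0)), (np.float64(545.0), np.float64(-92.0), np.float64(-0.0))]
266 [(np.float64(639.0), np.float64(17.0), np.float64(190.0)), (np.float64(636.0), np.float64(21.0), np.float64(192.0)), (np.float64(547.0), np.float64(-89.0), np.float64(2.0))]
267 [(np.float64(638.0), np.float64(16.0), np.float64(186.0)), (np.float64(635.0), np.floa
[... 722 characters left out ...]
), np.float64(176.0)), (np.float64(555.0), np.float64(-79.0), np.float64(0.0))]
272 [(np.float64(639.0), np.float64(16.0), np.float64(172.0)), (np.float64(636.0), np.float64(19.0), np.float64(173.0)), (np.float64(555.0), np.float64(-80.0), np.float64(-4.0))]
273 [(np.float64(638.0), np.float64(14.0), np.float64(167.0)), (np.float64(635.0), np.float64(19.0), np.float64(169.0)), (np.float64(558.0), np.float64(-75.0), np.float64(-0.0))]
274 [(np.float64(570.0), np.float64(-82.0), np.float64(0.0)), (np.float64(636.0), np.float64(20.0), np.float64(169.0)), (np.float64(560.0), np.float64(-73.0), np.float64(-0.0))]
497 233.14457373358806 ((633.6293334960938, 16.177629470825195), 25.536928176879883)
```

The tip is right under the TCP (scene pixel 260,273 gives ≈ 634,13.5,168) and the punch hangs vertical. Move over the pin.

>>> jog_arm --pt "0.3 2 0 0 1.5" --pt "0.6 5 0 0 1.5" --pt "1 8.5 0 0 1.5" --pt "1.4 11.5 0 0 1.5" --pt "1.6 13.2 0 0 1.5" --pt "1.6 13.7 0 0 1.5" --pt "1.6 13.7 0 0 1.5" --pt "1.6 13.7 -1.5 0 1.5" --pt "1.6 13.7 -3 0 1.5" --pt "1.6 13.7 -3 0 1.5"

```text
time_s: 12.4
ee_pos: [649.4, 148.8, 222.4]
tool_rot: [-0.003, 0.105, 0.994, -0.001]
force: [-0.1, 0.0, -3.5]
gripper_width: 21.5
```

Run:
```python
from pan import *
snap('j'); s=r.read_state(); print(s['time_s'],s['ee_pos'],s['tool_rot'],s['force'],s['gripper_width'])
crop('j','scene',240,250,380,400,5,'j_sc.png')
```

```text
12.5 [650.39927427 149.57653644 225.24822372] [-1.01051672e-03  1.04870329e-01  9.94485327e-01 -3.56115214e-04] [ 1.36680193  0.1506021  -2.1042744 ] 21.396235130294468
```

View pics/j_sc.png

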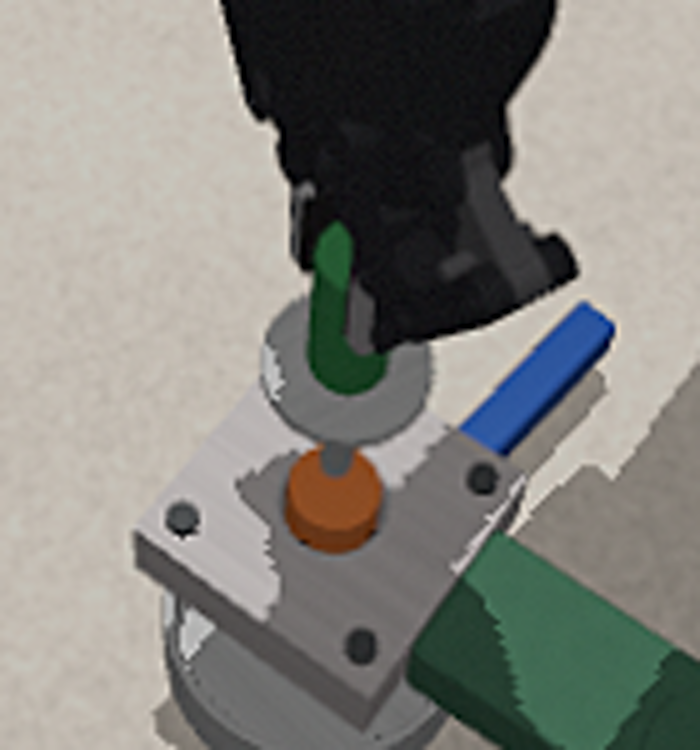

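The tip (crop 337,473) sits about 13 mm above the pin top's centre (333,497). Push straight down slowly.

>>> jog_arm --pt "0 0 -0.6 0 1.5" --pt "0 0 -1.1 0 1.5" --pt "0 0 -1.5 0 1.5" --pt "0 0 -1.9 0 1.5" --pt "0 0 -2.3 0 1.5"

```text
time_s: 13.0
ee_pos: [652.1, 150.7, 208.1]
tool_rot: [0.004, 0.104, 0.995, 0.001]
force: [-1.1, -1.0, 9.5]
gripper_width: 21.5
```

>>> jog_arm --pt "0 0 -0.4 0 1.5" --pt "0 0 -0.8 0 1.5" --pt "0 0 -1.2 0 1.5" --pt "0 0 -1.6 0 1.5" --pt "0 0 -2 0 1.5" --pt "0 0 -2.4 0 1.5" --pt "0 0 -2.6 0 1.5" --pt "0 0 -2.6 0 1.5"

```text
time_s: 13.8
ee_pos: [650.2, 150.6, 175.5]
tool_rot: [-0.001, 0.104, 0.995, -0.0]
force: [-0.8, -0.1, -1.5]
gripper_width: 21.3
```

Run:
```python
from pan import *
snap('k'); s=r.read_state(); print(s['time_s'],s['ee_pos'],s['tool_rot'],s['force'],s['gripper_width'])
crop('k','scene',240,270,380,410,5,'k_sc.png')
```

```text
13.9 [650.60134849 150.72764927 176.52599038] [-5.35671049e-04  1.04195142e-01  9.94556725e-01 -8.20643052e-05] [ 0.59705748  0.10854385 -2.49963979] 21.540627384998576
```

View pics/k_sc.png

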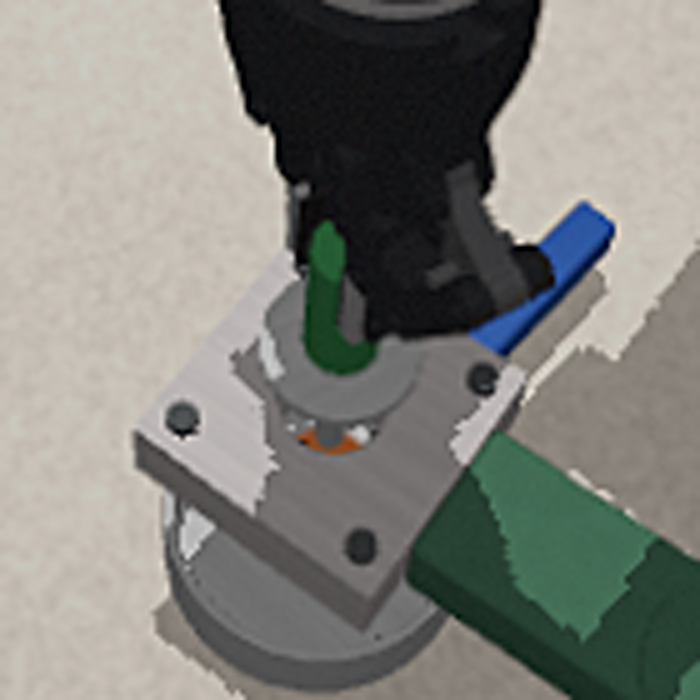

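The force peaked near 12 N and then fell back to the punch's own weight, so the pin has gone. Withdraw and look.

>>> jog_arm --pt "0 0 1.5 0 1.5" --pt "0 0 3 0 1.5" --pt "0 0 5 0 1.5" --pt "0 0 7 0 1.5" --pt "0 0 8 0 1.5" --pt "0 0 8 0 1.5"

```text
time_s: 14.5
ee_pos: [651.9, 150.9, 261.5]
tool_rot: [0.003, 0.104, 0.995, 0.001]
force: [-0.4, 0.2, -2.6]
gripper_width: 21.5
```

>>> jog_arm --pt "-0.4 -2 0 0 1.5" --pt "-0.8 -5 0 0 1.5" --pt "-1.2 -9 0 0 1.5" --pt "-1.8 -13 0 0 1.5" --pt "-2.3 -17 0 0 1.5" --pt "-2.9 -21 0 0 1.5" --pt "-3.5 -25 0 0 1.5" --pt "-4.1 -29 0 0 1.5" --pt "-4.6 -32 0 0 1.5" --pt "-4.6 -32 0 0 1.5"

```text
time_s: 15.5
ee_pos: [602.7, -174.4, 255.4]
tool_rot: [-0.002, 0.108, 0.994, -0.001]
force: [-0.9, 0.5, -2.2]
gripper_width: 21.4
```

Run:
```python
from pan import *
snap('l'); s=r.read_state(); print(s['time_s'],s['ee_pos'],s['tool_rot'],s['force'],s['gripper_width'])
crop('l','scene',240,290,380,410,5,'l_sc.png');crop('l','top',100,90,260,210,5,'l_top.png')
```

```text
15.6 [ 603.75967139 -170.32350035  255.93357739] [-1.16979469e-03  1.05297676e-01  9.94439897e-01  5.68479954e-04] [-0.705721    0.49452192 -2.86398604] 21.55581593889257
```

View pics/l_sc.png

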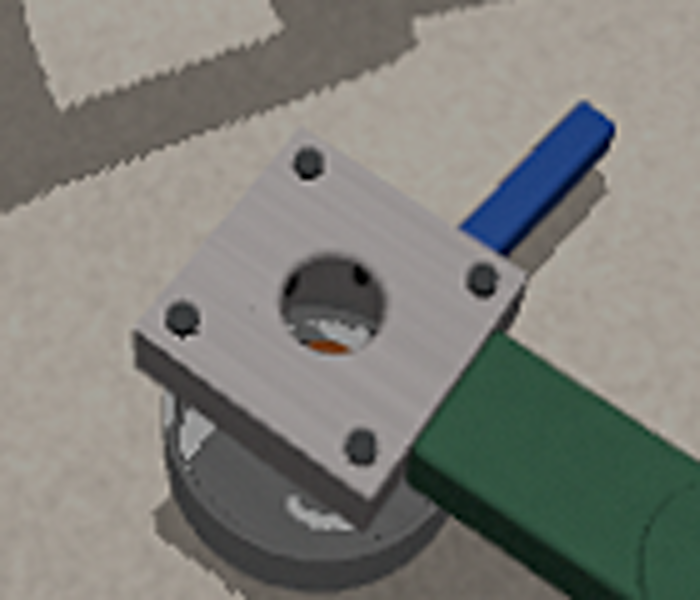

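View pics/l_top.png

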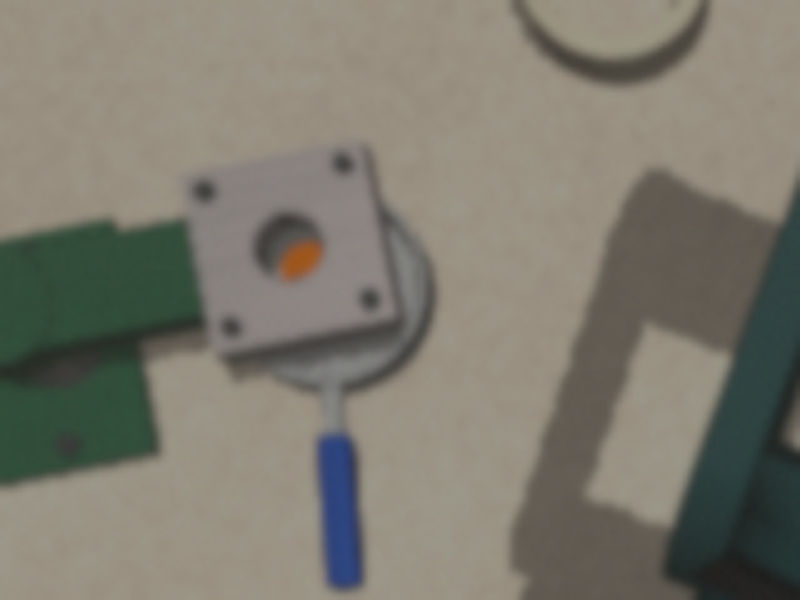

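View pics/l_scene.png

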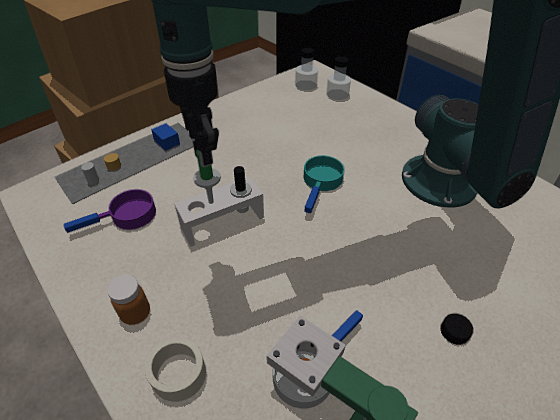

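The hole is open (crop 332,305) and the orange pin lies in the pan (top crop 302,258). Now return the punch.

>>> jog_arm --pt "-0.4 -3 0 0 1.5" --pt "-0.8 -6 0 0 1.5" --pt "-1.2 -8.5 0 0 1.5" --pt "-1.2 -9.7 0 0 1.5" --pt "-1.2 -9.7 -2 0 1.5" --pt "-1.2 -9.7 -4 0 1.5" --pt "-1.2 -9.7 -6 0 1.5" --pt "-1.2 -9.7 -6.5 0 1.5" --pt "-1.2 -9.7 -6.5 0 1.5" --pt "-1.2 -9.7 -6.5 0 1.5"

```text
time_s: 16.6
ee_pos: [593.4, -265.8, 193.5]
tool_rot: [0.001, 0.104, 0.995, -0.0]
force: [-0.2, -0.7, -2.0]
gripper_width: 21.7
```

Run:
```python
from pan import *
snap('m'); s=r.read_state(); print(s['time_s'],s['ee_pos'],s['tool_rot'],s['force'],s['gripper_width'])
crop('m','scene',140,130,300,250,5,'m_sc.png')
```

```text
16.7 [ 593.56928954 -266.29359042  194.16061317] [ 1.44908679e-03  1.03950520e-01  9.94581291e-01 -4.95387544e-04] [-0.63479567  0.33546745 -1.59245324] 21.638415758097896
```

View pics/m_sc.png

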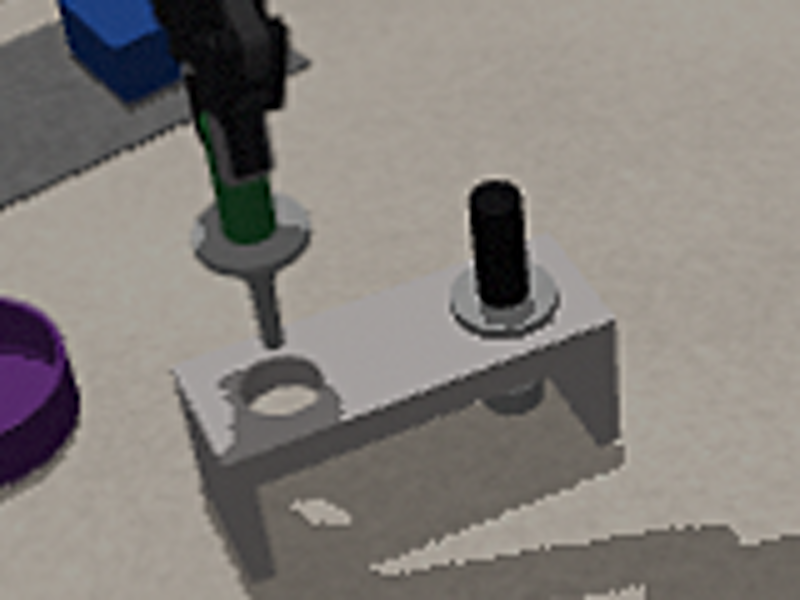

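The tip (crop 273,345) lines up with the hole (282,387). Lower it.

>>> jog_arm --pt "0 0 -1.5 0 1.5" --pt "0 0 -3 0 1.5" --pt "0 0 -4.5 0 1.5" --pt "0 0 -6 0 1.5" --pt "0 0 -7 0 1.5" --pt "0 0 -7.8 0 1.5" --pt "0 0 -8.1 0 1.5" --pt "0 0 -8.4 0 1.5" --pt "0 0 -8.4 0 1.5" --pt "0 0 -8.4 0 1.5"

```text
time_s: 17.7
ee_pos: [593.1, -266.5, 109.0]
tool_rot: [0.001, 0.104, 0.995, -0.0]
force: [-0.3, 0.6, -1.9]
gripper_width: 21.8
```

Run:
```python
from pan import *
snap('n'); s=r.read_state(); print(s['time_s'],s['ee_pos'],s['tool_rot'],s['force'],s['gripper_width'])
crop('n','scene',140,130,300,250,5,'n_sc.png')
```

```text
17.8 [ 593.15386047 -266.51108733  109.09097349] [ 7.02842953e-04  1.04219705e-01  9.94554019e-01 -2.50585956e-04] [ 0.08451736 -0.59842687 -1.95340963] 21.410156970401623
```

View pics/n_sc.png

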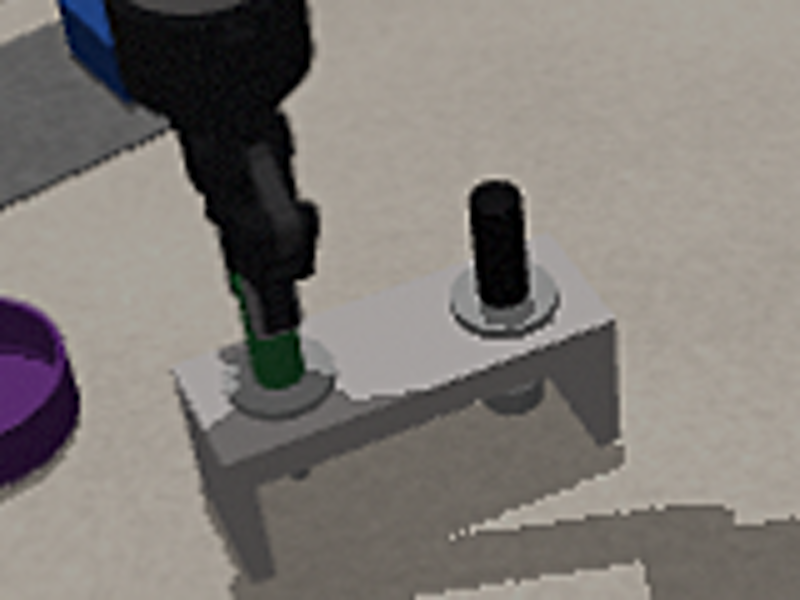

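>>> jog_arm --pt "0 0 -0.1 0 1.5" --pt "0 0 -0.15 0 1.5" --pt "0 0 -0.15 0 1.5" --pt "0 0 -0.15 0 1.5"

```text
time_s: 18.2
ee_pos: [593.1, -266.5, 107.6]
tool_rot: [0.001, 0.104, 0.995, -0.0]
force: [-0.7, 0.4, 1.5]
gripper_width: 21.7
```

Seated. Open gently and withdraw.

>>> jog_arm --pt "0 0 0 0 2.6" --pt "0 0 0 0 3" --pt "0 0 0 0 4" --pt "0 0 0 0 5" --pt "0 0 0 0 6" --pt "0 0 0 0 6" --pt "0 0 0 0 6" --pt "0 0 2 0 6" --pt "0 0 4 0 6" --pt "0 0 6 0 6"

```text
time_s: 19.2
ee_pos: [592.6, -266.2, 167.2]
tool_rot: [-0.0, 0.104, 0.995, 0.0]
force: [0.3, 0.2, -0.7]
gripper_width: 60.2
```

>>> jog_arm --pt "0 0 4 0 6" --pt "0 0 7 0 6" --pt "-3 4 7 0 6" --pt "-6 8 7 0 6" --pt "-9 12 7 0 6" --pt "-12 16 7 0 6" --pt "-15 19 7 0 6" --pt "-17 21 7 0 6" --pt "-17 21 7 0 6" --pt "-17 21 7 0 6"

```text
time_s: 20.2
ee_pos: [422.8, -56.2, 237.3]
tool_rot: [0.001, 0.104, 0.995, -0.0]
force: [-0.3, -0.3, -0.8]
gripper_width: 59.6
```

Run:
```python
from pan import *
snap('o'); s=r.read_state(); print(s['time_s'],s['ee_pos'],s['force'],s['gripper_width'])
fit('o',(650.5,150))
from meas import colmask
for n in('top','scene'):
    C=cloud(n,np.load(f'o_{n}.npy'))
    m=colmask('o',n,45,85,(0,0,560,420))&(abs(C[...,0]-593)<25)&(abs(C[...,1]+266)<25);P=C[m&(C[...,2]>139)];print(n,len(P),P.mean(0),C[m][:,2].max())
    m=colmask('o',n,5,20,(0,0,560,420))&(abs(C[...,0]-650)<50)&(abs(C[...,1]-150)<50);print('pin',C[m].mean(0))
crop('o','scene',140,130,300,250,5,'o_sc.png');crop('o','top',100,90,360,260,3,'o_top.png')
```

```text
20.3 [423.31178659 -56.86943916 236.79678814] [0.41434697 0.07038532 0.50562299] 59.86746128258444
top 106 [649.45714402 149.0286848 ] 51.66898009375815 34.100412263378416
scene 223 [652.42972647 150.95548117] 51.15645432615526 34.54430258019886
top 52 [ 591.51331569 -265.71243094  144.22843366] 149.13901380835023
pin [659.42178722 158.03667551  51.47336316]
scene 55 [ 593.68016391 -264.9061721   144.36686711] 147.83349850511354
pin [642.90089285 143.89258519  59.30796285]
```

View pics/o_scene.png

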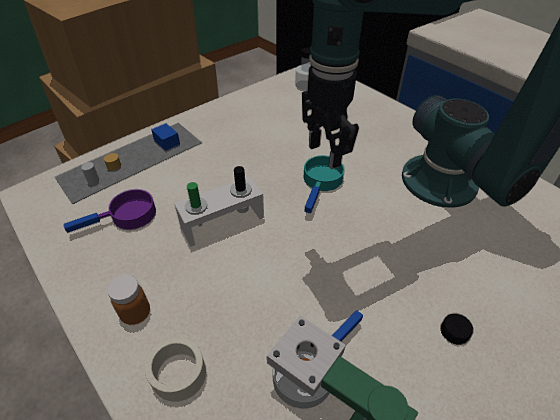

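View pics/o_sc.png

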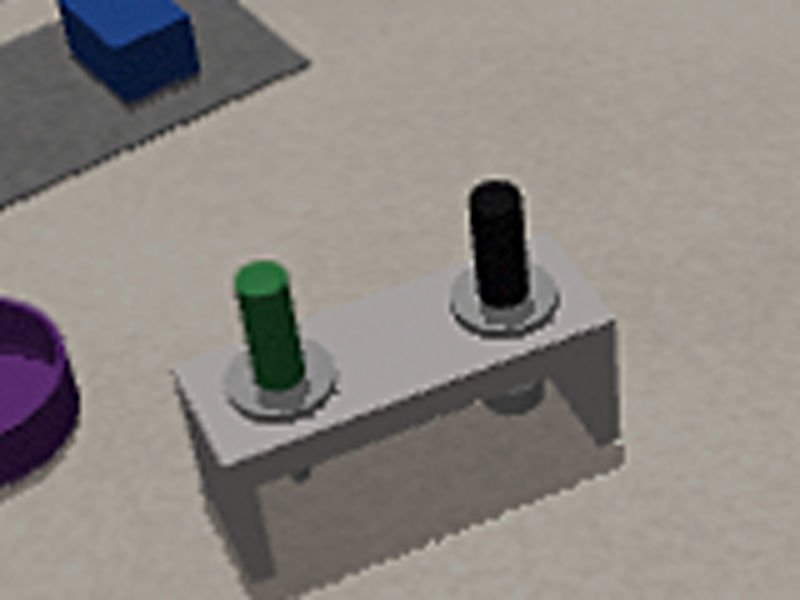

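View pics/o_top.png

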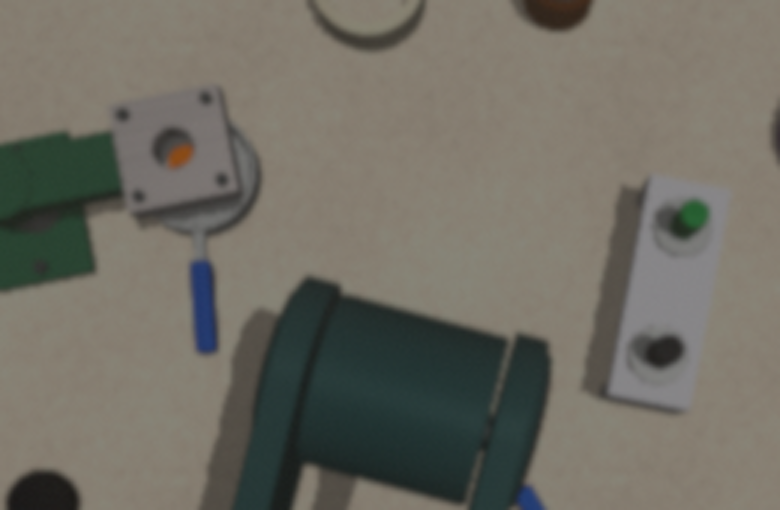

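The punch stands upright with its flange seated (crop 280,378), and the tamper is unchanged. The pin's top is at z≈59, which is what a pin standing in the level pan would give, and the hand is clear of everything.

Run:
```python
from workcell import r
print(r.job_done())
```

```text
the job is handed in; nothing more can be done
None
```

The job is done and handed in at about 20 s of the 72 s allowed.

I slid the grey pan by its handle until it was centred under the hub. I then took the green punch and pushed the pin down with its tip. The last reading while the pin was gripped showed 9.5 N upward on the tool, about 12 N with the punch's weight taken off, and the load was gone at the end of the stroke. The punch went back into its own hole in the rack and the arm withdrew.

**Last checks**
- **Pan:** it stands level, with its rim at z ≈ 34–35 mm. Its centre fits at (649.5, 149.0) mm from the top camera and (652.4, 151.0) mm from the scene camera, against the hub at (650.7, 150.5). That 2–3 mm disagreement between the cameras is about the calibration error.
- **Pin:** it is visible through the hub's empty hole, inside the pan. The scene camera puts its visible surface at z ≈ 59 mm, as for a pin standing on the pan floor. The top camera's average was 51 mm, probably because it mixed in edge pixels.
- **Punch:** it is upright with its flange seated, and its top is at z ≈ 144 mm, the same as at the start.
- **Other things:** the tamper and the purple and turquoise pans were not touched.
- **Finger opening:** the gripper read 2–4 mm less than the true widths of the handles it held, but both grasps held.

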